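# Build a gear set up on its storage spindle

## Task

Stack the loose gear set on the upright spindle in its build order so that it can be sold as one set: first the large gear with its hub upwards, as it lies, then the spacer ring, then the small gear, and the hexagonal nut last, on top. Thread each over the spindle and lower it until it rests flat on what is below, rather than letting it drop down the spindle, and leave the other goods on the table where they lie.

Things in the scene. Friction and masses are not known exactly. Their poses are not given: they have to be found in the camera images.
- spindle: Fixed stand: a dark round base disc, 100 mm across and 14 mm thick, with an upright plain steel post of 18 mm diameter in its centre. The post stands 64 mm above the disc (top 78 mm above the table); its last 4 mm taper to 10 mm diameter. No thread. Origin: centre of the base's underside, on the table; z up along the post.
- large_gear: Loose steel gear, 90 mm across the teeth (26 teeth), toothed disc 12 mm thick, with a smooth round hub of 44 mm diameter standing 16 mm above the disc (28 mm tall in all). A 30 mm bore goes right through. It lies flat, hub up; its hub is what to grip. Origin: on the axis at the underside; z up through the hub. About 0.5 kg.
- spacer: Loose plain steel ring, 42 mm outside diameter, 30 mm bore, 14 mm tall, lying flat. Origin: on the axis at the underside; z along the axis. About 0.08 kg.
- small_gear: Loose flat steel gear without hub, 65 mm across its 20 short teeth (62 mm between them), 30 mm bore, 14 mm thick, lying flat. Origin: on the axis at the underside; z along the axis. About 0.2 kg.
- hex_nut: Loose large hexagonal steel nut, 46 mm across the flats, about 53 mm across the corners, 30 mm opening right through, no thread (it slips over the post), 14 mm tall, lying flat. Origin: on the axis at the underside; z along the axis; its x axis points square out of one flat, and there is a flat every 60 degrees from it. About 0.11 kg.
- lens: Bystander, leave it: round clear glass lamp lens, 60 mm across, 16 mm tall, loose. Origin: centre of the underside.
- plug: Bystander, leave it: spark plug lying along its x axis, 22 mm wide, 20 mm tall, reaching from 34 mm behind to 58 mm ahead of its origin (underside, below the steel body), loose.
- tail_lamp: Bystander, leave it: red tail lamp, 85 x 34 mm (x, y), 24 mm tall, loose. Origin: centre of the underside.
- piston: Bystander, leave it: aluminium engine piston standing upright, 70 mm across, 56 mm tall, loose. Origin: centre of the underside.
- carton: Bystander, leave it: closed cardboard carton, 60 x 60 x 60 mm, loose. Origin: centre of the underside.
Mind the look-alikes: they are no part of the job. What is shaped like the small_gear but blue or turquoise is not meant.

How it is judged:
By the outcome, as a careful person would: the job done as asked, in the order asked, and still so for the second after the job is handed in, with the robot touching nothing.
It also fails if it takes over 106 s, if anything falls off the work surface, if the arm or the gripper's body presses on something with over 40 N, if the wrist force passes 120 N, or if a joint passes its speed limit or range.

## Robot

A 6-joint arm with a two-finger parallel gripper is mounted at the origin on the work surface. World frame = base frame: x ahead of the robot, y to its left, z up, the work surface at z = 0. Lengths are in m, angles in rad, forces in N, time in s.
With the tool pointing down it reaches from about 0.425 to 0.95 m from the base axis. Payload 3.5 kg.
Tool frame: the origin (TCP) lies midway between the tips of the shut fingers; the grasp point (between the pads) lies 19 mm behind it; z points along the fingers, y is the line along which they close (so a half turn about z gives the same grasp; the last joint's range is limited). The gripper opens to 85 mm and grips with 20 to 120 N. Pads are 22 mm wide; open, the fingers measure 114 mm over their backs; the gripper's body (76 mm by 85 mm) begins 54 mm behind the grasp point. The pads swing forward as they close: fully open they stand 13 mm farther back than shut.
Start: joints at [1.05, 0.286, 1.577, -0, 1.279, -0.15], TCP at [0.245, 0.629, 0.207] pointing down, gripper open.
Joint ranges: [-2.77, 2.77], [-0.9, 2.22], [0.21, 2.48], [-1.53, 4.67], [0.24, 2.81], [-2.84, 2.84]. Speed limits (rad/s): [2.79, 2.79, 3.14, 3.14, 3.14, 3.14].

## Interface

Orientations are given as a unit quaternion [x, y, z, w].
In Python, from plant import ctrl gives the robot as it stands. The module is installed in compiled form; this text tells all that it offers.
- The arm moves only by the shell command python3 -m inch 'ROWS' [FORCE]. ROWS is JSON, a list of rows, each a list of 5 numbers: the closure, from 0 (fully open) to 1 (shut), then the shift along the tool's x, y, z in m, then the turn about the tool's z in degrees. A call has 1 to 5 rows; each row is the pose to reach, as a shift and turn from the pose commanded when the call began, along the tool's axes at that moment; what a row does not reach only later rows make up. A row lasts 1/12 s, in which the tool goes at most 41.7 mm and 7.16 degrees, less where a joint would pass 70% of its speed; a pose out of reach is approached as far as the arm can. A call with a gripper value outside its range is refused whole. The fingers move at their own pace and stop on an object; FORCE is the grip in N (left out, the last holds). Time passes only in rows, so rows that repeat a pose let the fingers close. It gives the time, the measured TCP pose, the force, the opening and the grip force at its end, in the units of the state.
- ctrl.get_state(): the state, without advancing time (a new reading comes with each control period).
- ctrl.read_camera(name): name is "scene" or "top" or "wrist"; returns a dict with "pixels" (384x512x3 uint8, red, green, blue), "depth" (384x512 float32, m along the optical axis (not along the pixel's ray), 0 where there is no reading), "fx", "fy", "cx", "cy" (pixels), "D" ([k1, k2, p1, p2, k3] as OpenCV has them; the pictures are not rectified), "xyz" and "rotation" of the camera in the world; the wrist camera has in their place "mount" (4x4, takes a point from camera to tool coordinates, whose origin is the TCP and whose axes are the flange's). Camera axes: x right, y down, z forward; pixel columns grow to the right and rows downward; lengths in m; the calibration is good to about 2 mm. A picture is of the moment at which its call begins: read the wrist's pose just before it.
- ctrl.sign_off(): hands the job in; it is judged then, once.
Trained networks look in a picture, given as the dict that the camera call returned (one of the last four; its "shot" number tells which), for a name from the list of things; names that differ only in an ending like _2 or _b are one class to them, and where a whole thing is asked for, a point or a joint stands for the part that bears it (a point fixed in the world has none). Each returns a list of dicts, best first, with "score" (0 to 1); they miss things now and then, are a little off and sometimes report something else, mostly with a low value. They report only what shows in the picture. A call takes as long as a camera call. They do not tell look-alikes from the thing itself.
- ctrl.spot_in(query, picture): "at" ([column, row] in pixels, amid what is visible of it).
- ctrl.tip_of(query, picture): "at" ([column, row] in pixels: a listed point, or the origin of a listed thing).
The state is a dict: "time": time; "qpos": joint angles; "dq": joint speeds; "joint_efforts": joint torques, N m; "eef_pos": TCP position; "tcp_rot": TCP orientation; "contact_force": force on the tool from outside, world axes, zero at the start; "wrist_torque": the same for the moment, N m; "opening": opening from 0.0 (shut) to 1.0 (fully open); "finger_force": force on a finger pad.
Only numpy, scipy, OpenCV 4.12 (cv2) and the standard library are available. Lean on these libraries where they do the work, as an engineer would, in place of code of your own. Each camera call takes 0.05 s, during which the arm holds its last target. There are 200 camera calls.

## Working session

There is one attempt and no reset: what is moved stays moved. The work goes in short steps, Python scripts to look and compute and a shell command to move; the robot and the scene stay as the last step left them, time stands still between calls to the robot, and variables do not carry over. Pictures are saved under pics/ and viewed, at most 14 in all, crops included, and the job is handed in when it is done.

```bash
mkdir -p pics
cat > h.py <<'E'
import numpy as np, cv2
from plant import ctrl
from scipy.spatial.transform import Rotation as R
def shot(name):
    s=ctrl.get_state(); p=ctrl.read_camera(name)
    K=np.array([[p['fx'],0,p['cx']],[0,p['fy'],p['cy']],[0,0,1]]);D=np.array(p['D'],float)
    if name=='wrist':
        T=np.eye(4);T[:3,:3]=R.from_quat(s['tcp_rot']).as_matrix();T[:3,3]=s['eef_pos'];M=T@np.array(p['mount'])
        Rm,t=M[:3,:3],M[:3,3]
    else:
        Rm=np.array(p['rotation']);t=np.array(p['xyz'])
        if Rm.shape!=(3,3): Rm=R.from_quat(Rm.ravel()).as_matrix() if Rm.size==4 else Rm.reshape(3,3)
    return p,K,D,Rm,t
def onplane(px,z,c):
    p,K,D,Rm,t=c
    u=cv2.undistortPoints(np.array(px,float).reshape(-1,1,2),K,D).reshape(-1,2)
    d=np.c_[u,np.ones(len(u))]@Rm.T
    return t+d*((z-t[2])/d[:,2])[:,None]
def cloud(c):
    p,K,D,Rm,t=c
    H,W=p['depth'].shape; g=np.stack(np.meshgrid(np.arange(W),np.arange(H)),-1).reshape(-1,1,2).astype(float)
    u=cv2.undistortPoints(g,K,D).reshape(-1,2); z=p['depth'].reshape(-1)
    X=(np.c_[u,np.ones(len(u))]*z[:,None])@Rm.T+t
    X[z==0]=np.nan
    return X.reshape(H,W,3)
def save(img,n): cv2.imwrite('pics/'+n,cv2.cvtColor(img,cv2.COLOR_RGB2BGR))
E
python3 - <<'E'
from h import *
s=ctrl.get_state(); print({k:np.round(v,3) for k,v in s.items()})
for n in('top','scene'):
    c=shot(n); save(c[0]['pixels'],n+'0.png'); print(n,c[4],np.round(c[3],3).tolist())
    X=cloud(c)
    for q in['spindle','large_gear','spacer','small_gear','hex_nut','lens','plug','tail_lamp','piston','carton']:
        for r in ctrl.spot_in(q,c[0])[:3]:
            u,v=np.round(r['at']).astype(int); print(q,round(r['score'],2),u,v,np.round(X[v,u],3),c[0]['pixels'][v,u])
E
```

```text
{'time': np.float64(0.0), 'qpos': array([ 1.05 ,  0.287,  1.578,  0.   ,  1.279, -0.15 ]), 'dq': array([ 0.   , -0.   , -0.   ,  0.001,  0.001, -0.   ]), 'joint_efforts': array([-0.0000e+00, -4.0597e+01, -2.9263e+01, -0.0000e+00,  6.0000e-03,
       -0.0000e+00]), 'eef_pos': array([0.244, 0.629, 0.205]), 'tcp_rot': array([ 0.184,  0.983, -0.001, -0.   ]), 'contact_force': array([-0.284, -0.549,  0.077]), 'wrist_torque': array([-0.013, -0.03 , -0.034]), 'finger_force': np.float64(0.0), 'opening': np.float64(1.0)}
top [ 2.81550352e-01 -1.31004435e-03  1.39993568e+00] [[0.026, -0.987, 0.156], [-1.0, -0.025, 0.008], [-0.004, -0.156, -0.988]]
spindle 0.86 268 215 [ 0.441 -0.009  0.079] [56 56 57]
spindle 0.4 216 144 [ 0.653  0.145 -0.001] [77 76 72]
large_gear 0.74 314 152 [ 0.628 -0.134  0.031] [ 96 100  98]
spacer 0.58 172 202 [0.481 0.262 0.002] [130 129 122]
spacer 0.55 270 142 [ 0.659 -0.01   0.014] [108 109 110]
small_gear 0.8 344 208 [ 0.474 -0.22   0.018] [81 83 79]
small_gear 0.78 324 254 [ 0.346 -0.167  0.004] [129 126 113]
small_gear 0.74 392 213 [ 0.465 -0.356  0.004] [69 69 6
[... 578 characters left out ...]
 [ 0.663 -0.125  0.022] [64 63 63]
spacer 0.6 354 252 [0.49  0.254 0.014] [92 96 94]
spacer 0.41 190 148 [ 0.475 -0.213  0.018] [106 105 100]
spacer 0.27 224 164 [ 0.466 -0.112  0.019] [95 96 92]
small_gear 0.87 215 116 [ 0.348 -0.248  0.016] [ 20  47 112]
small_gear 0.83 157 123 [ 0.451 -0.357  0.006] [29 54 50]
small_gear 0.72 242 137 [ 0.365 -0.143  0.014] [ 27  49 111]
hex_nut 0.59 264 277 [0.64  0.144 0.002] [135 132 122]
hex_nut 0.37 364 312 [0.617 0.346 0.059] [102  75  47]
lens 0.59 204 247 [0.666 0.011 0.016] [139 145 139]
plug 0.64 225 166 [ 0.47  -0.105  0.019] [61 61 62]
tail_lamp 0.55 305 213 [0.475 0.123 0.024] [121  13  13]
piston 0.77 116 158 [ 0.626 -0.294  0.052] [45 46 46]
```

Run:
```python
import cv2
a=cv2.imread('pics/top0.png')[110:280,120:420]
cv2.imwrite('pics/a.png',cv2.resize(a,None,fx=2.6,fy=2.6,interpolation=cv2.INTER_CUBIC))
b=cv2.imread('pics/scene0.png')[80:340,80:420]
cv2.imwrite('pics/b.png',cv2.resize(b,None,fx=2.3,fy=2.3,interpolation=cv2.INTER_CUBIC))
```

```text
(no output)
```

View pics/a.png

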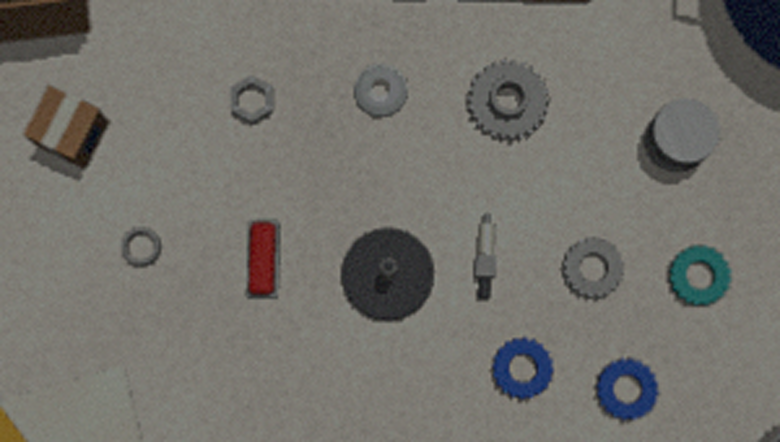

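View pics/b.png

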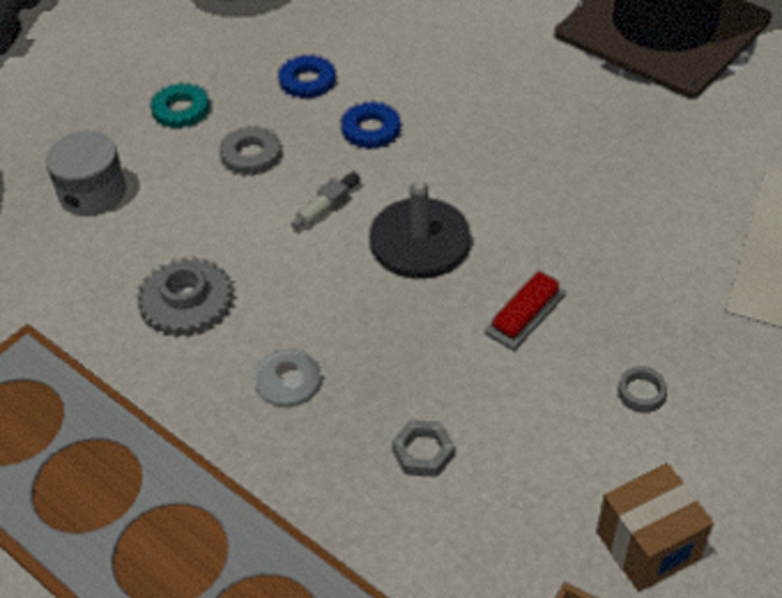

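Reading the crops, in full-picture top pixels:
- **Spindle:** (269,216). Large gear with hub: (315,147). Spacer ring: (174,205). Hex nut: (217,148).
- **Gears shaped like the small gear:** grey (348,213), teal (389,216), blue (321,252) and (361,260). Only the grey one is steel-coloured, so that is the small_gear, and the crop confirms it.

Next I'll measure centres from the depth images.

```bash
cat >> h.py <<'E'
P={'large_gear':(.637,-.136,.024,.034,.03),'spacer':(.475,.257,.008,.02,.03),'small_gear':(.46,-.232,.008,.02,.045),'hex_nut':(.64,.143,.008,.02,.036),'spindle':(.447,-.01,.008,.02,.062),'post':(.447,-.01,.05,.085,.03)}
def fit(c,name,xy=None):
    x,y,lo,hi,r=P[name]
    if xy is not None:x,y=xy
    X=cloud(c).reshape(-1,3);X=X[~np.isnan(X[:,0])]
    for _ in range(4):
        Q=X[(np.hypot(X[:,0]-x,X[:,1]-y)<r)&(X[:,2]>lo)&(X[:,2]<hi)]
        if len(Q)<5: return None
        (x,y),rad=cv2.minEnclosingCircle(Q[:,:2].astype(np.float32))
    return np.round([x,y,rad,*Q.mean(0),len(Q)],4)
E
python3 - <<'E'
from h import *
for n in('top','scene'):
    c=shot(n)
    for k in P: print(n,k,fit(c,k))
E
```

```text
top large_gear [ 6.450e-01 -1.387e-01  2.190e-02  6.452e-01 -1.384e-01  2.870e-02
  9.400e+01]
top spacer [4.698e-01 2.572e-01 2.460e-02 4.723e-01 2.550e-01 1.360e-02 9.800e+01]
top small_gear [ 4.566e-01 -2.343e-01  3.880e-02  4.624e-01 -2.320e-01  1.460e-02
  3.190e+02]
top hex_nut [6.301e-01 1.377e-01 3.340e-02 6.376e-01 1.414e-01 1.430e-02 1.420e+02]
top spindle [ 4.501e-01 -2.500e-03  5.880e-02  4.492e-01 -1.160e-02  1.460e-02
  9.150e+02]
top post [ 4.496e-01 -1.180e-02  8.800e-03  4.484e-01 -1.170e-02  7.280e-02
  3.300e+01]
scene large_gear [ 6.462e-01 -1.372e-01  2.320e-02  6.465e-01 -1.373e-01  2.820e-02
  1.700e+02]
scene spacer [4.744e-01 2.554e-01 2.200e-02 4.745e-01 2.560e-01 1.300e-02 1.870e+02]
scene small_gear [ 4.603e-01 -2.293e-01  3.720e-02  4.644e-01 -2.302e-01  1.400e-02
  3.490e+02]
scene hex_nut [6.398e-01 1.415e-01 2.700e-02 6.407e-01 1.424e-01 1.390e-02 3.210e+02]
scene spindle [ 4.516e-01 -1.250e-02  5.160e-02  4.565e-01 -8.100e-03  1.450e-02
  1.061e+03]
scene post [ 4.513e-01 -1.180e-02  1.010e-02  4.551e-01 -9.200e-03  6.610e-02
  9.000e+01]
```

```bash
python3 -m inch '[[0,0,0,0,-7],[0,0,0,0,-14],[0,0,0,0,-21.2],[0,0,0,0,-21.2]]' 60
```

```text
time: 1.53
eef_pos: [0.2446, 0.6291, 0.2068]
tcp_rot: [-0.001, 1.0, -0.0, -0.0]
contact_force: [0.3, 0.1, -0.1]
opening: 1.0
finger_force: 0.0
```

```bash
python3 -m inch '[[0,-0.019,-0.0365,0,0],[0,-0.038,-0.073,0,0],[0,-0.057,-0.1095,0,0],[0,-0.076,-0.146,0,0],[0,-0.095,-0.1825,0,0]]' >/dev/null
python3 -m inch '[[0,-0.019,-0.0365,0,0],[0,-0.038,-0.073,0,0],[0,-0.057,-0.1095,0,0],[0,-0.076,-0.146,0,0],[0,-0.095,-0.1825,0,0]]' >/dev/null
python3 -m inch '[[0,-0.019,-0.0365,0,0],[0,-0.038,-0.073,0,0],[0,-0.057,-0.1095,0,0],[0,-0.076,-0.146,0,0],[0,-0.095,-0.1825,0,0]]' >/dev/null
python3 -m inch '[[0,-0.019,-0.0365,0,0],[0,-0.038,-0.073,0,0],[0,-0.057,-0.1095,0,0],[0,-0.076,-0.146,0,0],[0,-0.095,-0.1825,0,0]]'
python3 -m inch '[[0,-0.021,-0.037,0,0],[0,-0.021,-0.037,0,0],[0,-0.021,-0.037,0,0]]'
python3 - <<'E'
from h import *
c=shot('wrist'); save(c[0]['pixels'],'w1.png'); print(c[4],fit(c,'large_gear'),ctrl.tip_of('large_gear',c[0])[:2])
print(ctrl.get_state()['qpos'],np.array(c[0]['mount']).round(3).tolist())
E
```

```text
time: 3.2
eef_pos: [0.6246, -0.1032, 0.207]
tcp_rot: [0.002, 1.0, 0.0, 0.0]
contact_force: [1.1, 0.2, 0.0]
opening: 1.0
finger_force: 0.0
time: 3.45
eef_pos: [0.6453, -0.1403, 0.2061]
tcp_rot: [0.003, 1.0, 0.0, -0.0]
contact_force: [0.1, -0.6, -0.7]
opening: 1.001
finger_force: 0.0
[ 0.5712738  -0.13907219  0.37330209] [ 6.443e-01 -1.380e-01  2.210e-02  6.437e-01 -1.381e-01  2.770e-02
  4.840e+02] [{'at': [465.7, 153.2], 'score': 0.73}, {'at': [279.0, 7.7], 'score': 0.64}]
[-3.64245873e-01  2.52715533e-01  1.61820379e+00  4.38282476e-04
  1.27171183e+00 -1.93265421e+00] [[-0.0, -0.957, -0.29, 0.074], [1.0, -0.0, -0.0, 0.001], [-0.0, -0.29, 0.957, -0.167], [0.0, 0.0, 0.0, 1.0]]
```

View pics/w1.png

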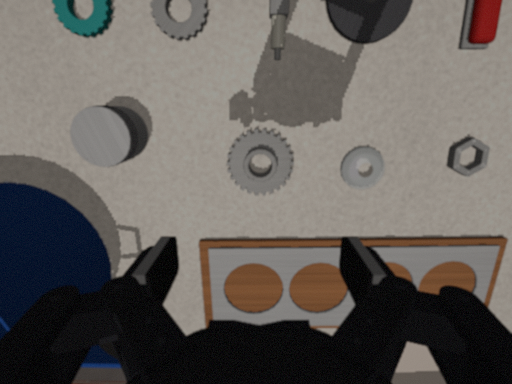

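The wrist view shows the large gear at (260,162), centred between the fingers. The fit puts it at (0.6443, -0.138), so I'll descend onto the hub.

```bash
python3 -m inch '[[0,0.001,0.002,0.04,0],[0,0.001,0.002,0.08,0],[0,0.001,0.002,0.12,0],[0,0.001,0.002,0.15,0],[0,0.001,0.002,0.165,0]]'
python3 -m inch '[[0,0,0,0.012,0],[0,0,0,0.024,0],[0,0,0,0.029,0],[0,0,0,0.029,0]]'
python3 -m inch '[[0.5,0,0,0,0],[1,0,0,0,0],[1,0,0,0,0],[1,0,0,0,0],[1,0,0,0,0]]' 70
python3 -m inch '[[1,0,0,0,0],[1,0,0,0,0],[1,0,0,0,0]]'
```

```text
time: 3.97
eef_pos: [0.6402, -0.1329, 0.037]
tcp_rot: [-0.0, 1.0, 0.002, -0.004]
contact_force: [-0.8, 0.1, -0.7]
opening: 1.004
finger_force: 0.0
time: 4.3
eef_pos: [0.6442, -0.136, 0.0131]
tcp_rot: [0.0, 1.0, -0.0, 0.0]
contact_force: [-0.4, -0.5, -0.1]
opening: 0.996
finger_force: 0.0
time: 4.72
eef_pos: [0.6444, -0.1364, 0.0136]
tcp_rot: [0.0, 1.0, -0.0, 0.001]
contact_force: [0.1, 0.5, 0.3]
opening: 0.293
finger_force: 0.0
time: 4.97
eef_pos: [0.6439, -0.1362, 0.0128]
tcp_rot: [0.0, 1.0, 0.0, -0.0]
contact_force: [-0.3, -0.8, -0.2]
opening: 0.0
finger_force: 0.0
```

Run:
```python
from h import *
c=shot('wrist'); a=c[0]['pixels']
s=shot('scene'); b=s[0]['pixels'][150:290,80:270]; b=cv2.resize(b,(512,384))
save(np.hstack([a,b])[:, :],'w2.png')
im=cv2.imread('pics/w2.png'); cv2.imwrite('pics/w2.png',cv2.resize(im,(800,300)))
print(fit(c,'large_gear'),fit(s,'large_gear'))
print({k:np.round(v,3) for k,v in ctrl.get_state().items()})
```

```text
[ 6.435e-01 -1.377e-01  2.180e-02  6.344e-01 -1.391e-01  2.770e-02
  1.343e+03] [ 6.449e-01 -1.380e-01  2.300e-02  6.504e-01 -1.323e-01  2.790e-02
  1.250e+02]
{'time': np.float64(5.067), 'qpos': array([-0.362,  0.461,  1.732,  0.   ,  0.949, -1.932]), 'dq': array([-0.   , -0.   , -0.001,  0.002, -0.001, -0.001]), 'joint_efforts': array([-3.0000e-03, -4.2326e+01, -2.4496e+01, -0.0000e+00,  0.0000e+00,
        0.0000e+00]), 'eef_pos': array([ 0.644, -0.136,  0.013]), 'tcp_rot': array([ 0.,  1.,  0., -0.]), 'contact_force': array([ 0.134,  0.032, -0.201]), 'wrist_torque': array([-0.022,  0.011,  0.06 ]), 'finger_force': np.float64(0.0), 'opening': np.float64(-0.001)}
```

View pics/w2.png

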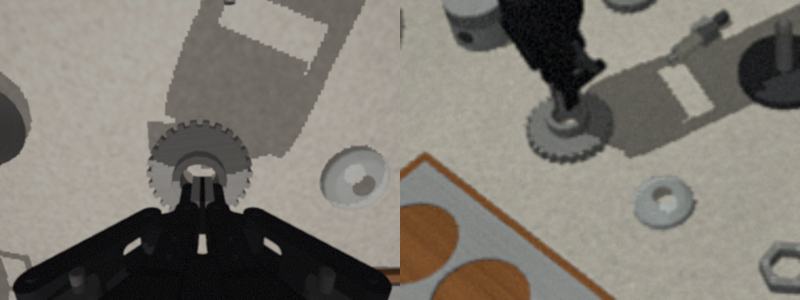

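Run:
```python
from h import *
for n in('wrist','scene','top'):
    c=shot(n); X=cloud(c); p=c[0]['pixels'].astype(int)
    Q=X.reshape(-1,3); m=(np.abs(Q[:,0]-.644)<.05)&(np.abs(Q[:,1]+.137)<.03)&(Q[:,2]>.031)&(Q[:,2]<.08)
    q=Q[m]; print(n,len(q)); 
    for lo in np.arange(.03,.08,.006):
        k=q[(q[:,2]>=lo)&(q[:,2]<lo+.006)]
        if len(k): print(round(lo,3),len(k),k[:,:2].min(0).round(3),k[:,:2].max(0).round(3))
```

```text
wrist 2058
0.036 14 [ 0.632 -0.141] [ 0.633 -0.129]
0.042 196 [ 0.632 -0.149] [ 0.637 -0.122]
0.048 264 [ 0.631 -0.149] [ 0.637 -0.122]
0.054 300 [ 0.631 -0.149] [ 0.637 -0.122]
0.06 349 [ 0.632 -0.149] [ 0.637 -0.122]
0.066 272 [ 0.631 -0.149] [ 0.637 -0.122]
0.072 547 [ 0.631 -0.151] [ 0.655 -0.119]
0.078 116 [ 0.63  -0.155] [ 0.637 -0.116]
scene 121
0.03 5 [ 0.65  -0.153] [ 0.662 -0.117]
0.036 3 [ 0.651 -0.142] [ 0.654 -0.129]
0.042 13 [ 0.643 -0.144] [ 0.656 -0.124]
0.048 24 [ 0.636 -0.143] [ 0.655 -0.122]
0.054 27 [ 0.637 -0.15 ] [ 0.656 -0.122]
0.06 18 [ 0.638 -0.142] [ 0.656 -0.122]
0.066 20 [ 0.648 -0.144] [ 0.656 -0.121]
0.072 10 [ 0.65  -0.145] [ 0.656 -0.121]
0.078 1 [ 0.656 -0.124] [ 0.656 -0.124]
top 0
```

Viewing the pair, the fingers shut above the hub: the tips show at (256,228) in the wrist picture, about 28 mm above where the reported TCP puts them. The gear did not move. I'll raise, open, and measure the real fingertip height against the closure.

```bash
cat > tips.py <<'E'
from h import *
c=shot('wrist'); s=ctrl.get_state(); e=np.array(s['eef_pos'])
Q=cloud(c).reshape(-1,3)-e
m=(np.abs(Q[:,0])<.02)&(np.abs(Q[:,1])<.065)&(Q[:,2]>-.012)&(Q[:,2]<.16); q=Q[m]
print('open',round(float(s['opening']),3),'tcp',e.round(4),c[0]['fx'])
for lo in np.arange(-.012,.13,.008):
    k=q[(q[:,2]>=lo)&(q[:,2]<lo+.008)]
    if len(k)>3:
        L=k[k[:,1]<0][:,1];Rr=k[k[:,1]>0][:,1]
        print(round(lo,3),len(k),'x',k[:,0].min().round(3),k[:,0].max().round(3),'L',[L.min().round(3),L.max().round(3)] if len(L) else 0,'R',[Rr.min().round(3),Rr.max().round(3)] if len(Rr) else 0)
E
python3 -m inch '[[1,0,0,-0.03,0],[1,0,0,-0.06,0],[1,0,0,-0.08,0],[1,0,0,-0.08,0]]'
python3 tips.py
python3 -m inch '[[0.48,0,0,0,0],[0.48,0,0,0,0],[0.48,0,0,0,0],[0.48,0,0,0,0],[0.48,0,0,0,0]]'
python3 tips.py
python3 -m inch '[[0,0,0,0,0],[0,0,0,0,0],[0,0,0,0,0],[0,0,0,0,0],[0,0,0,0,0]]'
python3 tips.py
```

```text
time: 5.55
eef_pos: [0.6477, -0.1375, 0.0993]
tcp_rot: [0.0, 1.0, -0.002, 0.005]
contact_force: [-0.4, 0.3, 1.0]
opening: 0.006
finger_force: 0.0
open -0.0 tcp [ 0.6462 -0.137   0.0964] 275.77768331886386
0.028 127 x -0.011 -0.006 L [np.float64(-0.011), np.float64(-0.0)] R [np.float64(0.0), np.float64(0.013)]
0.036 355 x -0.011 -0.006 L [np.float64(-0.013), np.float64(-0.0)] R [np.float64(0.0), np.float64(0.014)]
0.044 413 x -0.011 -0.006 L [np.float64(-0.013), np.float64(-0.0)] R [np.float64(0.0), np.float64(0.014)]
0.052 426 x -0.011 -0.006 L [np.float64(-0.013), np.float64(-0.0)] R [np.float64(0.0), np.float64(0.014)]
0.06 623 x -0.013 0.011 L [np.float64(-0.011), np.float64(-0.0)] R [np.float64(0.0), np.float64(0.017)]
0.068 1279 x -0.014 0.012 L [np.float64(-0.031), np.float64(-0.001)] R [np.float64(0.002), np.float64(0.032)]
0.076 3329 x -0.014 0.012 L [np.float64(-0.039), np.float64(-0.002)] R [np.float64(0.003), np.float64(0.039)]
0.084 3686 x -0.017 0.009 L [np.float64(-0.044), np.float64(-0.002)] R [np.float64(0.004), np.float64(0.046)]
0.092 4781 x -0.018 0.009 L [np.float
[... 3004 characters left out ...]
np.float64(-0.041)] R [np.float64(0.043), np.float64(0.065)]
0.084 4571 x -0.015 0.012 L [np.float64(-0.065), np.float64(-0.036)] R [np.float64(0.037), np.float64(0.065)]
0.092 4499 x -0.019 0.013 L [np.float64(-0.065), np.float64(-0.0)] R [np.float64(0.0), np.float64(0.065)]
0.1 7718 x -0.019 0.012 L [np.float64(-0.065), np.float64(-0.0)] R [np.float64(0.0), np.float64(0.065)]
0.108 8571 x -0.02 0.003 L [np.float64(-0.065), np.float64(-0.0)] R [np.float64(0.0), np.float64(0.065)]
0.116 4388 x -0.02 -0.007 L [np.float64(-0.064), np.float64(-0.0)] R [np.float64(0.0), np.float64(0.064)]
0.124 297 x -0.02 -0.019 L [np.float64(-0.022), np.float64(-0.007)] R [np.float64(0.009), np.float64(0.024)]
```

The whole gripper sits about 28 mm shorter than the reported TCP: the tips are at TCP+28 mm shut, about +30 mm at 44 mm opening and +41 mm fully open. For the hub that means TCP z ≈ -0.014.

```bash
python3 -m inch '[[0,0,-0.003,0.03,0],[0,0,-0.003,0.06,0],[0,0,-0.003,0.08,0],[0,0,-0.003,0.09,0],[0,0,-0.003,0.09,0]]'
python3 -m inch '[[0,0,0,0.006,0],[0,0,0,0.012,0],[0,0,0,0.017,0],[0,0,0,0.017,0]]'
python3 -m inch '[[0.4,0,0,0,0],[0.7,0,0,0,0],[1,0,0,0,0],[1,0,0,0,0],[1,0,0,0,0]]' 70
python3 -m inch '[[1,0,0,0,0],[1,0,0,0,0],[1,0,0,0,0]]'
```

```text
time: 6.95
eef_pos: [0.6416, -0.1384, -0.0005]
tcp_rot: [0.0, 1.0, 0.001, -0.003]
contact_force: [-1.0, 0.7, 0.2]
opening: 1.0
finger_force: 0.0
time: 7.28
eef_pos: [0.6439, -0.1392, -0.0144]
tcp_rot: [0.0, 1.0, 0.0, -0.0]
contact_force: [-0.0, -0.7, -0.8]
opening: 0.999
finger_force: 0.0
time: 7.7
eef_pos: [0.6447, -0.1392, -0.0129]
tcp_rot: [0.001, 1.0, -0.0, 0.001]
contact_force: [-0.7, 1.4, 4.0]
opening: 0.486
finger_force: 70.3
time: 7.95
eef_pos: [0.6446, -0.1392, -0.0129]
tcp_rot: [0.0, 1.0, -0.0, 0.001]
contact_force: [-1.1, 0.8, 5.2]
opening: 0.486
finger_force: 70.5
```

```bash
python3 -m inch '[[1,0,0,-0.008,0],[1,0,0,-0.022,0],[1,0,0,-0.042,0],[1,0,0,-0.066,0],[1,0,0,-0.09,0]]' 
python3 -m inch '[[1,0,0,-0.016,0],[1,0,0,-0.025,0],[1,0,0,-0.025,0],[1,0,0,-0.025,0]]'
python3 - <<'E'
from h import *
c=shot('wrist'); save(c[0]['pixels'],'w3.png')
s=ctrl.get_state(); e=np.array(s['eef_pos']); print(e,s['contact_force'])
Q=cloud(c).reshape(-1,3); d=np.hypot(Q[:,0]-e[0],Q[:,1]-e[1]); 
m=(d<.055)&(Q[:,2]>e[2]+.012)&(Q[:,2]<e[2]+.031)
print(len(Q[m]),np.c_[Q[m].min(0),Q[m].max(0)].round(4).tolist())
for n,k in(('top','post'),('scene','post')): print(fit(shot(n),k))
E
```

```text
time: 8.37
eef_pos: [0.6422, -0.1387, 0.0751]
tcp_rot: [0.0, 1.0, 0.001, -0.002]
contact_force: [0.3, 0.3, -5.1]
opening: 0.485
finger_force: 71.8
time: 8.7
eef_pos: [0.6433, -0.139, 0.1002]
tcp_rot: [0.0, 1.0, 0.0, -0.0]
contact_force: [0.6, -1.2, -6.4]
opening: 0.485
finger_force: 71.8
[ 0.64260929 -0.13872053  0.09897311] [ 0.24620587 -1.16238853 -6.72237052]
9613 [[0.5982, 0.6881], [-0.1835, -0.0933], [0.1122, 0.13]]
None
[ 4.525e-01 -1.210e-02  1.020e-02  4.550e-01 -8.900e-03  6.650e-02
  9.200e+01]
```

View pics/w3.png

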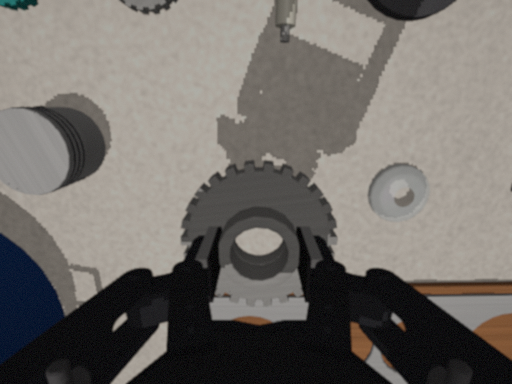

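The gear is held square and centred: hub at (258,240) between the pads, held centre within 0.5 mm of the TCP. I'll carry it to the spindle and measure the post on the way.

```bash
python3 -m inch '[[1,0.01,0.006,0,0],[1,0.03,0.02,0,0],[1,0.055,0.036,0,0],[1,0.08,0.053,0,0],[1,0.1,0.066,0,0]]'
python3 -m inch '[[1,0,0,0,0],[1,0,0,0,0]]'
python3 - <<'E'
from h import *
P['spindle']=(.4505,-.012,.008,.02,.053)
c=shot('wrist'); print(ctrl.get_state()['eef_pos']); print(fit(c,'spindle'),fit(c,'post'))
c=shot('top'); print(fit(c,'spindle'),fit(c,'post'))
E
```

```text
time: 9.27
eef_pos: [0.5409, -0.0716, 0.0987]
tcp_rot: [0.0, 1.0, 0.001, -0.002]
contact_force: [-0.3, 0.6, -5.4]
opening: 0.486
finger_force: 71.9
time: 9.43
eef_pos: [0.5421, -0.072, 0.0992]
tcp_rot: [-0.0, 1.0, 0.0, -0.001]
contact_force: [1.1, -0.4, -6.0]
opening: 0.488
finger_force: 72.0
[ 0.54357793 -0.07288699  0.10006444]
[ 4.4860e-01 -1.0600e-02  4.9900e-02  4.4690e-01 -1.1900e-02  1.4000e-02
  1.0066e+04] [ 4.489e-01 -1.050e-02  9.100e-03  4.497e-01 -1.360e-02  7.100e-02
  6.520e+02]
None None
```

```bash
python3 -m inch '[[1,0.015,0.01,0,0],[1,0.037,0.024,0,0],[1,0.06,0.039,0,0],[1,0.082,0.053,0,0],[1,0.094,0.0615,0,0]]'
python3 -m inch '[[1,0,0,0,0],[1,0,0,0,0],[1,0,0,0,0]]'
python3 - <<'E'
from h import *
for i in range(2):
    c=shot('wrist'); print(ctrl.get_state()['eef_pos'])
save(c[0]['pixels'],'w4.png')
e=np.array(ctrl.get_state()['eef_pos']);Q=cloud(c).reshape(-1,3); d=np.hypot(Q[:,0]-e[0],Q[:,1]-e[1])
m=(d<.055)&(Q[:,2]>e[2]+.012)&(Q[:,2]<e[2]+.031); print(np.c_[Q[m].min(0),Q[m].max(0)].round(4).tolist())
m=(d<.012)&(Q[:,2]<.085);print(m.sum(),np.c_[Q[m].min(0),Q[m].max(0)].round(4).tolist())
E
```

```text
time: 9.95
eef_pos: [0.4484, -0.0108, 0.1002]
tcp_rot: [0.001, 1.0, 0.0, -0.001]
contact_force: [-0.5, 1.6, -6.1]
opening: 0.483
finger_force: 72.1
time: 10.2
eef_pos: [0.4517, -0.0123, 0.1016]
tcp_rot: [0.001, 1.0, -0.0, 0.001]
contact_force: [0.8, -0.4, -5.9]
opening: 0.483
finger_force: 72.1
[ 0.45166999 -0.01241907  0.10154452]
[ 0.45148169 -0.01233741  0.10139814]
[[0.4061, 0.4972], [-0.0569, 0.0335], [0.1134, 0.1324]]Traceback (most recent call last):
  File "<stdin>", line 7, in <module>
    return umr_minimum(a, axis, None, out, keepdims, initial, where)
ValueError: zero-size array to reduction operation minimum which has no identity
```

View pics/w4.png

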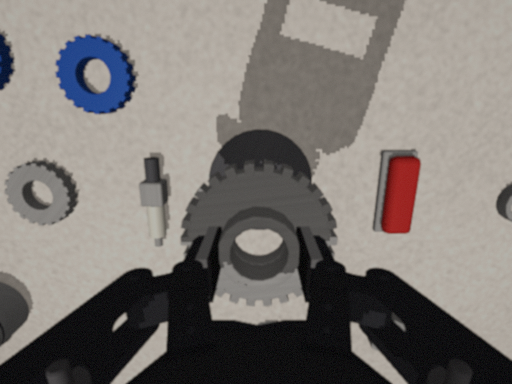

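```bash
python3 -m inch '[[1,0.0025,0.001,0,0],[1,0.0025,0.001,0.012,0],[1,0.0025,0.001,0.024,0],[1,0.0025,0.001,0.036,0],[1,0.0025,0.001,0.045,0]]'
python3 -m inch '[[1,0,0,0.012,0],[1,0,0,0.024,0],[1,0,0,0.035,0],[1,0,0,0.042,0],[1,0,0,0.045,0]]'
python3 -m inch '[[1,0,0,0,0],[1,0,0,0.002,0],[1,0,0,0.004,0],[1,0,0,0.004,0]]'
```

```text
time: 10.72
eef_pos: [0.4474, -0.0107, 0.0549]
tcp_rot: [0.001, 1.0, 0.0, -0.0]
contact_force: [0.2, 0.8, -5.2]
opening: 0.485
finger_force: 72.1
time: 11.13
eef_pos: [0.447, -0.0105, 0.0097]
tcp_rot: [0.001, 1.0, 0.0, -0.001]
contact_force: [-0.4, 0.7, -5.3]
opening: 0.482
finger_force: 72.0
time: 11.47
eef_pos: [0.4479, -0.0106, 0.0071]
tcp_rot: [0.0, 1.0, -0.0, 0.0]
contact_force: [-0.4, -0.2, -5.9]
opening: 0.486
finger_force: 72.1
```

```bash
python3 -m inch '[[1,0,0,0.001,0],[1,0,0,0.003,0],[1,0,0,0.003,0]]'
python3 -m inch '[[1,0,0,0.001,0],[1,0,0,0.002,0],[1,0,0,0.002,0]]'
```

```text
time: 11.72
eef_pos: [0.4474, -0.0105, 0.0037]
tcp_rot: [0.0, 1.0, 0.0, -0.0]
contact_force: [0.0, 0.6, -5.7]
opening: 0.485
finger_force: 72.1
time: 11.97
eef_pos: [0.4474, -0.0105, 0.0016]
tcp_rot: [0.0, 1.0, 0.0, -0.0]
contact_force: [0.3, 0.1, -4.5]
opening: 0.484
finger_force: 72.1
```

```bash
python3 -m inch '[[1,0,0,0.001,0],[1,0,0,0.001,0],[1,0,0,0.001,0]]'
python3 - <<'E'
from h import *
c=shot('wrist');c=shot('wrist');e=np.array(ctrl.get_state()['eef_pos']);print(e,ctrl.get_state()['contact_force'])
Q=cloud(c).reshape(-1,3); d=np.hypot(Q[:,0]-e[0],Q[:,1]-e[1])
m=(d>.03)&(d<.044)&(Q[:,0]<e[0]-.01)&(Q[:,2]<.04)&(Q[:,2]>.017); print('disc top',np.median(Q[m][:,2]))
m=(d>.047)&(d<.052)&(Q[:,0]<e[0]-.01);print('base',np.median(Q[m][:,2]))
m=(d<.012)&(Q[:,2]<.085)&(Q[:,2]>.05);print(m.sum())
E
```

```text
time: 12.22
eef_pos: [0.4477, -0.0106, 0.0011]
tcp_rot: [0.0, 1.0, -0.0, 0.0]
contact_force: [-2.1, -0.2, -2.3]
opening: 0.484
finger_force: 72.4
[ 0.44766097 -0.01057244  0.00106514] [-0.6126615  -0.50661154 -1.91848851]
disc top 0.026015405540796788
base 0.08714236804840171
1971
```

The gear rests on the base: its disc top reads 26 mm, which is 14+12. Release and go for the spacer.

```bash
python3 -m inch '[[0.7,0,0,0,0],[0.4,0,0,0,0],[0,0,0,0,0],[0,0,0,0,0],[0,0,0,0,0]]'
python3 -m inch '[[0,0,0,-0.02,0],[0,0,0,-0.05,0],[0,0,0,-0.085,0],[0,0,0,-0.11,0],[0,0,0,-0.11,0]]'
python3 -m inch '[[0,-0.003,0.04,0,0],[0,-0.007,0.08,0,0],[0,-0.011,0.12,0,0],[0,-0.015,0.16,0,0],[0,-0.019,0.2,0,0]]'
python3 -m inch '[[0,-0.003,0.03,0,0],[0,-0.006,0.067,0,0],[0,-0.006,0.067,0,0],[0,-0.006,0.067,0,0]]'
python3 - <<'E'
from h import *
c=shot('wrist');c=shot('wrist');e=ctrl.get_state()['eef_pos'];print(e)
P['spacer']=(.474,.256,.009,.02,.026); print(fit(c,'spacer'))
c=shot('top');P['large_gear']=(.449,-.011,.038,.046,.03);print('gear hub',fit(c,'large_gear'),'post',fit(c,'post'))
E
```

```text
time: 12.73
eef_pos: [0.4484, -0.0108, 0.0014]
tcp_rot: [0.0, 1.0, -0.0, 0.001]
contact_force: [-0.3, -0.7, -0.1]
opening: 0.984
finger_force: 0.0
time: 13.15
eef_pos: [0.4522, -0.0116, 0.1174]
tcp_rot: [0.0, 1.0, -0.002, 0.006]
contact_force: [0.7, -0.6, 0.5]
opening: 1.002
finger_force: 0.0
time: 13.57
eef_pos: [0.4666, 0.1913, 0.1106]
tcp_rot: [0.001, 1.0, 0.0, 0.0]
contact_force: [0.5, -0.4, 0.3]
opening: 1.001
finger_force: 0.0
time: 13.9
eef_pos: [0.4724, 0.258, 0.1103]
tcp_rot: [-0.001, 1.0, -0.0, -0.0]
contact_force: [-0.4, -0.8, 0.4]
opening: 0.998
finger_force: 0.0
[0.4723744  0.25600128 0.11016359]
[4.711e-01 2.569e-01 2.100e-02 4.705e-01 2.568e-01 1.360e-02 6.860e+02]
gear hub [ 4.498e-01 -1.090e-02  2.170e-02  4.486e-01 -1.150e-02  4.220e-02
  8.900e+01] post [ 4.496e-01 -1.190e-02  8.800e-03  4.484e-01 -1.170e-02  7.310e-02
  3.300e+01]
```

```bash
python3 -m inch '[[0,0.001,0,0.03,0],[0,0.001,0,0.065,0],[0,0.001,0,0.095,0],[0,0.001,0,0.112,0],[0,0.001,0,0.12,0]]'
python3 -m inch '[[0,0,0,0.004,0],[0,0,0,0.008,0],[0,0,0,0.012,0],[0,0,0,0.012,0]]'
python3 -m inch '[[0.4,0,0,0,0],[0.7,0,0,0,0],[1,0,0,0,0],[1,0,0,0,0],[1,0,0,0,0]]' 50
python3 -m inch '[[1,0,0,0,0],[1,0,0,0,0]]'
```

```text
time: 14.47
eef_pos: [0.4694, 0.2541, -0.0125]
tcp_rot: [0.002, 1.0, -0.001, -0.003]
contact_force: [-0.5, -0.5, -0.7]
opening: 1.001
finger_force: 0.0
time: 14.8
eef_pos: [0.4725, 0.2564, -0.0206]
tcp_rot: [0.001, 1.0, 0.0, 0.001]
contact_force: [-0.4, -0.3, -0.1]
opening: 1.001
finger_force: 0.0
time: 15.22
eef_pos: [0.4724, 0.2568, -0.02]
tcp_rot: [0.0, 1.0, 0.0, 0.001]
contact_force: [-1.9, -1.0, 4.3]
opening: 0.467
finger_force: 49.6
time: 15.38
eef_pos: [0.4724, 0.2568, -0.02]
tcp_rot: [0.0, 1.0, 0.0, 0.001]
contact_force: [-1.8, -0.6, 5.9]
opening: 0.462
finger_force: 49.6
```

```bash
python3 -m inch '[[1,0,0,-0.008,0],[1,0,0,-0.025,0],[1,0,0,-0.05,0],[1,0,0,-0.075,0],[1,0,0,-0.1,0]]'
python3 -m inch '[[1,0,0,-0.01,0],[1,0,0,-0.01,0],[1,0,0,-0.01,0]]'
python3 - <<'E'
from h import *
c=shot('wrist');c=shot('wrist'); save(c[0]['pixels'],'w5.png')
s=ctrl.get_state(); e=np.array(s['eef_pos']); print(e,s['contact_force'])
Q=cloud(c).reshape(-1,3)-e; d=np.hypot(Q[:,0],Q[:,1]) 
for r in(.02,.026):
    m=(d<r)&(Q[:,2]>.010)&(Q[:,2]<.045)&(np.abs(Q[:,1])<.0195); q=Q[m]; print(len(q),np.c_[q.min(0),np.median(q,0),q.max(0)].round(4).tolist())
q=Q[m&(np.abs(Q[:,2]-.034)<.004)];print(cv2.minEnclosingCircle(q[:,:2].astype(np.float32)),np.median(q[:,2]))
E
```

```text
time: 15.8
eef_pos: [0.4712, 0.2563, 0.0797]
tcp_rot: [0.0, 1.0, -0.0, -0.0]
contact_force: [-0.0, 1.0, -0.2]
opening: 0.463
finger_force: 50.4
time: 16.05
eef_pos: [0.4716, 0.2564, 0.0887]
tcp_rot: [0.0, 1.0, 0.0, 0.0]
contact_force: [-0.2, -0.1, -1.4]
opening: 0.461
finger_force: 50.4
[0.47033674 0.2559692  0.08681723] [-0.6878247  -0.13707792 -0.16956726]
2384 [[-0.0199, 0.0062, 0.0199], [-0.019, -0.0016, 0.0195], [0.0207, 0.0342, 0.0446]]
3143 [[-0.0216, -0.0001, 0.0206], [-0.0195, -0.0006, 0.0195], [0.0207, 0.034, 0.0449]]
((-0.00041973733459599316, -0.0004363249463494867), 0.022081200033426285) 0.03434231120460721
```

View pics/w5.png

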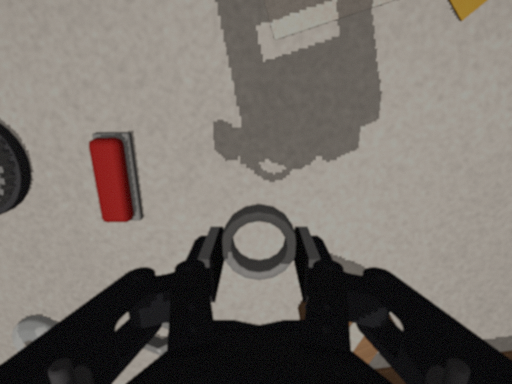

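The spacer is held level at (258,242) between the pads. I'll carry it to the spindle.

```bash
python3 -m inch '[[1,0.001,-0.012,0,0],[1,0.003,-0.037,0,0],[1,0.005,-0.067,0,0],[1,0.008,-0.1,0,0],[1,0.01,-0.13,0,0]]' >/dev/null
python3 -m inch '[[1,0.003,-0.03,0,0],[1,0.006,-0.062,0,0],[1,0.009,-0.095,0,0],[1,0.011,-0.122,0,0],[1,0.011,-0.137,0,0]]'
python3 -m inch '[[1,0,0,0,0],[1,0,0,0,0],[1,0,0,0,0]]'
python3 - <<'E'
from h import *
for i in range(3): c=shot('wrist'); print(ctrl.get_state()['eef_pos'])
E
```

```text
time: 16.98
eef_pos: [0.4487, -0.0133, 0.0874]
tcp_rot: [0.002, 1.0, -0.0, -0.001]
contact_force: [-0.1, 1.0, -0.4]
opening: 0.466
finger_force: 50.5
time: 17.23
eef_pos: [0.4497, -0.0102, 0.0879]
tcp_rot: [0.001, 1.0, 0.0, -0.001]
contact_force: [-0.0, 0.3, -0.7]
opening: 0.464
finger_force: 50.5
[ 0.44988925 -0.00989209  0.08807589]
[ 0.45010532 -0.00971688  0.08829204]
[ 0.45023416 -0.00964859  0.0884203 ]
```

```bash
python3 -m inch '[[1,0,-0.0015,0,0],[1,0,-0.0015,0.012,0],[1,0,-0.0015,0.026,0],[1,0,-0.0015,0.04,0],[1,0,-0.0015,0.05,0]]'
python3 -m inch '[[1,0,0,0.004,0],[1,0,0,0.008,0],[1,0,0,0.011,0],[1,0,0,0.011,0],[1,0,0,0.011,0]]'
python3 -m inch '[[1,0,0,0.001,0],[1,0,0,0.002,0],[1,0,0,0.002,0],[1,0,0,0.002,0]]'
```

```text
time: 17.8
eef_pos: [0.4501, -0.0114, 0.0378]
tcp_rot: [-0.0, 1.0, 0.0, -0.001]
contact_force: [0.1, 0.6, -1.3]
opening: 0.463
finger_force: 50.5
time: 18.22
eef_pos: [0.451, -0.0121, 0.0282]
tcp_rot: [0.0, 1.0, -0.0, 0.0]
contact_force: [-0.3, 0.4, -1.3]
opening: 0.464
finger_force: 50.5
time: 18.55
eef_pos: [0.4506, -0.0121, 0.026]
tcp_rot: [0.0, 1.0, -0.0, 0.0]
contact_force: [-0.4, -0.3, -1.0]
opening: 0.462
finger_force: 50.5
```

```bash
python3 -m inch '[[1,0,0,0.001,0],[1,0,0,0.002,0],[1,0,0,0.002,0],[1,0,0,0.002,0]]'
python3 -m inch '[[1,0,0,0.001,0],[1,0,0,0.001,0],[1,0,0,0.001,0]]'
python3 -m inch '[[1,0,0,0.001,0],[1,0,0,0.001,0],[1,0,0,0.001,0]]'
python3 -m inch '[[1,0,0,0.0005,0],[1,0,0,0.0005,0],[1,0,0,0.0005,0]]'
```

```text
time: 18.88
eef_pos: [0.4504, -0.012, 0.0237]
tcp_rot: [0.0, 1.0, 0.0, -0.0]
contact_force: [-0.6, -0.1, -0.9]
opening: 0.462
finger_force: 50.5
time: 19.13
eef_pos: [0.4505, -0.012, 0.0228]
tcp_rot: [0.0, 1.0, 0.0, -0.0]
contact_force: [-0.9, 0.5, -0.4]
opening: 0.457
finger_force: 50.5
time: 19.38
eef_pos: [0.4507, -0.0121, 0.022]
tcp_rot: [0.0, 1.0, -0.0, 0.0]
contact_force: [-0.9, -0.1, 0.9]
opening: 0.46
finger_force: 50.7
time: 19.63
eef_pos: [0.4508, -0.0121, 0.022]
tcp_rot: [0.0, 1.0, -0.0, -0.0]
contact_force: [-1.7, 0.3, 4.7]
opening: 0.462
finger_force: 51.1
```

Contact at the expected height. Release, rise, and move to the grey small gear.

```bash
python3 -m inch '[[0.7,0,0,0,0],[0.4,0,0,0,0],[0,0,0,0,0],[0,0,0,0,0],[0,0,0,0,0]]'
python3 -m inch '[[0,0,0,-0.02,0],[0,0,0,-0.05,0],[0,0,0,-0.085,0],[0,0,0,-0.09,0],[0,0,0,-0.09,0]]'
python3 -m inch '[[0,-0.002,-0.04,0,0],[0,-0.004,-0.08,0,0],[0,-0.007,-0.12,0,0],[0,-0.01,-0.16,0,0],[0,-0.012,-0.2,0,0]]'
python3 -m inch '[[0,0,-0.02,0,0],[0,0,-0.02,0,0],[0,0,-0.02,0,0],[0,0,-0.02,0,0]]'
python3 - <<'E'
from h import *
c=shot('wrist');c=shot('wrist');e=ctrl.get_state()['eef_pos'];print(e,ctrl.get_state()['qpos'])
P['small_gear']=(.463,-.231,.009,.02,.036); print(fit(c,'small_gear')); save(c[0]['pixels'],'w6.png')
c=shot('top');P['spacer']=(.449,-.011,.05,.06,.025);print('spacer',fit(c,'spacer'))
E
```

```text
time: 20.05
eef_pos: [0.4504, -0.012, 0.0211]
tcp_rot: [0.0, 1.0, 0.0, -0.0]
contact_force: [1.0, 0.4, 0.4]
opening: 0.988
finger_force: 0.0
time: 20.47
eef_pos: [0.4529, -0.0126, 0.1144]
tcp_rot: [0.0, 1.0, -0.001, 0.003]
contact_force: [0.1, -0.1, 0.4]
opening: 1.003
finger_force: 0.0
time: 20.88
eef_pos: [0.4613, -0.2131, 0.1093]
tcp_rot: [0.0, 1.0, 0.001, -0.001]
contact_force: [0.8, 0.0, 1.2]
opening: 1.0
finger_force: 0.0
time: 21.22
eef_pos: [0.4614, -0.2307, 0.1096]
tcp_rot: [0.0, 1.0, 0.001, -0.001]
contact_force: [0.1, 0.5, 0.2]
opening: 1.002
finger_force: 0.0
[ 0.46190646 -0.23033321  0.11034195] [-6.59450740e-01  4.05178672e-02  2.04300749e+00  2.64511396e-04
  1.06004490e+00 -2.23112776e+00]
[ 4.609e-01 -2.310e-01  3.290e-02  4.596e-01 -2.310e-01  1.390e-02
  2.464e+03]
spacer [ 4.514e-01 -1.200e-02  2.080e-02  4.520e-01 -1.200e-02  5.580e-02
  8.700e+01]
```

View pics/w6.png

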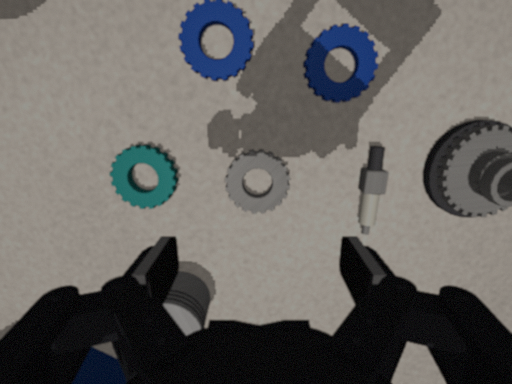

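The grey gear is at (258,181), centred and clear of the teal one at (145,177) and the plug at (372,185). Descend and grip.

```bash
python3 -m inch '[[0,0.001,-0.001,0.03,0],[0,0.001,-0.001,0.065,0],[0,0.001,-0.001,0.095,0],[0,0.001,-0.001,0.112,0],[0,0.001,-0.001,0.12,0]]' >/dev/null
python3 -m inch '[[0,0,0,0.004,0],[0,0,0,0.008,0],[0,0,0,0.013,0],[0,0,0,0.013,0]]'
python3 -m inch '[[0.3,0,0,0,0],[0.5,0,0,0,0],[1,0,0,0,0],[1,0,0,0,0],[1,0,0,0,0]]' 60
python3 -m inch '[[1,0,0,0,0],[1,0,0,0,0]]'
```

```text
time: 22.12
eef_pos: [0.4619, -0.2332, -0.0212]
tcp_rot: [0.0, 1.0, -0.0, 0.0]
contact_force: [0.1, 0.1, -0.3]
opening: 1.003
finger_force: 0.0
time: 22.53
eef_pos: [0.4622, -0.2335, -0.0196]
tcp_rot: [0.001, 1.0, -0.0, 0.0]
contact_force: [-2.5, 3.3, 8.3]
opening: 0.706
finger_force: 62.7
time: 22.7
eef_pos: [0.4621, -0.2335, -0.0196]
tcp_rot: [0.0, 1.0, -0.0, 0.0]
contact_force: [-2.4, 2.2, 9.1]
opening: 0.711
finger_force: 62.7
```

```bash
python3 -m inch '[[1,0,0,-0.008,0],[1,0,0,-0.025,0],[1,0,0,-0.05,0],[1,0,0,-0.075,0],[1,0,0,-0.1,0]]'
python3 -m inch '[[1,0,0,-0.015,0],[1,0,0,-0.015,0],[1,0,0,-0.015,0]]'
cat > held.py <<'E'
from h import *
import sys
c=shot('wrist');c=shot('wrist'); save(c[0]['pixels'],sys.argv[1])
s=ctrl.get_state(); e=np.array(s['eef_pos']); print(e,s['contact_force'])
Q=cloud(c).reshape(-1,3)-e; r=float(sys.argv[2])
m=(np.hypot(Q[:,0],Q[:,1])<r+.004)&(np.abs(Q[:,1])<r-.003)&(Q[:,2]>.010)&(Q[:,2]<.045)
z=np.median(Q[m][:,2]);q=Q[m&(np.abs(Q[:,2]-z)<.003)]
print('top z rel',z,'x',q[:,0].min(),q[:,0].max(),cv2.minEnclosingCircle(q[:,:2].astype(np.float32)))
A=np.c_[q[:,:2],np.ones(len(q))];print('tilt',np.linalg.lstsq(A,q[:,2],rcond=None)[0][:2])
E
python3 held.py w7.png .0325
```

```text
time: 23.12
eef_pos: [0.4608, -0.2327, 0.0792]
tcp_rot: [0.0, 1.0, 0.0, -0.0]
contact_force: [1.4, 1.2, -1.9]
opening: 0.704
finger_force: 65.5
time: 23.37
eef_pos: [0.4617, -0.2333, 0.0941]
tcp_rot: [0.0, 1.0, -0.001, 0.001]
contact_force: [0.0, 0.2, -2.7]
opening: 0.704
finger_force: 65.4
[ 0.46024626 -0.23224796  0.09172572] [ 0.4790028  -0.28000147 -2.18959564]
top z rel 0.034266790203527145 x -0.03321032788747813 0.03218919731917208 ((-0.000472934014396742, 0.00013248073810245842), 0.033183593302965164)
tilt [0.00058535 0.00137021]
```

View pics/w7.png

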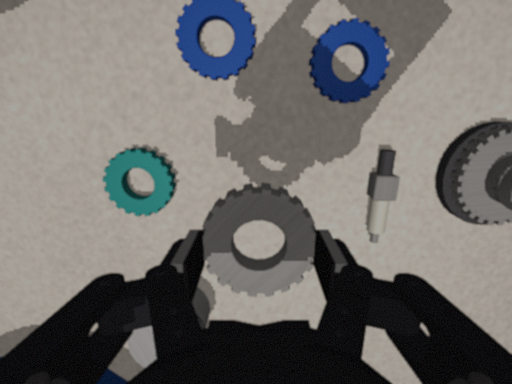

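The small gear is held level and centred at (258,240). Carry it over.

```bash
python3 -m inch '[[1,0.001,0.012,0,0],[1,0.003,0.037,0,0],[1,0.004,0.067,0,0],[1,0.005,0.095,0,0],[1,0.006,0.12,0,0]]' >/dev/null
python3 -m inch '[[1,0.002,0.03,0,0],[1,0.004,0.06,0,0],[1,0.0045,0.085,0,0],[1,0.0045,0.098,0,0],[1,0.0045,0.101,0,0]]'
python3 -m inch '[[1,0,0,0,0],[1,0,0,0,0],[1,0,0,0,0]]'
python3 - <<'E'
from h import *
for i in range(3): c=shot('wrist'); print(ctrl.get_state()['eef_pos'])
E
```

```text
time: 24.3
eef_pos: [0.4491, -0.0091, 0.0916]
tcp_rot: [-0.001, 1.0, 0.001, -0.002]
contact_force: [-0.9, 0.3, -1.8]
opening: 0.707
finger_force: 65.5
time: 24.55
eef_pos: [0.4509, -0.0127, 0.093]
tcp_rot: [0.001, 1.0, -0.0, -0.0]
contact_force: [0.5, -1.0, -2.9]
opening: 0.706
finger_force: 65.5
[ 0.45101363 -0.01283223  0.09310666]
[ 0.45108389 -0.01287846  0.09318841]
[ 0.45112309 -0.01284013  0.09327728]
```

```bash
python3 -m inch '[[1,0.001,0.001,0,0],[1,0.001,0.001,0.01,0],[1,0.001,0.001,0.022,0],[1,0.001,0.001,0.034,0],[1,0.001,0.001,0.042,0]]' >/dev/null
python3 -m inch '[[1,0,0,0.004,0],[1,0,0,0.008,0],[1,0,0,0.011,0],[1,0,0,0.011,0],[1,0,0,0.011,0]]'
python3 -m inch '[[1,0,0,0.001,0],[1,0,0,0.002,0],[1,0,0,0.002,0],[1,0,0,0.002,0]]'
python3 -m inch '[[1,0,0,0.001,0],[1,0,0,0.001,0],[1,0,0,0.001,0]]'
```

```text
time: 25.53
eef_pos: [0.4503, -0.0111, 0.0406]
tcp_rot: [0.0, 1.0, -0.0, 0.0]
contact_force: [0.1, 0.7, -1.7]
opening: 0.702
finger_force: 65.5
time: 25.87
eef_pos: [0.4502, -0.0111, 0.0385]
tcp_rot: [0.0, 1.0, -0.0, 0.0]
contact_force: [0.0, -1.1, -2.2]
opening: 0.705
finger_force: 65.5
time: 26.12
eef_pos: [0.45, -0.011, 0.0373]
tcp_rot: [0.0, 1.0, -0.0, -0.0]
contact_force: [-1.2, -0.2, -2.1]
opening: 0.709
finger_force: 65.5
```

```bash
python3 -m inch '[[1,0,0,0.001,0],[1,0,0,0.001,0],[1,0,0,0.001,0]]'
python3 -m inch '[[1,0,0,0.0007,0],[1,0,0,0.0007,0],[1,0,0,0.0007,0]]'
python3 -m inch '[[1,0,0,0.0003,0],[1,0,0,0.0003,0],[1,0,0,0.0003,0]]'
```

```text
time: 26.37
eef_pos: [0.4502, -0.0111, 0.0365]
tcp_rot: [0.0, 1.0, -0.0, 0.0]
contact_force: [-0.5, 0.7, -1.5]
opening: 0.705
finger_force: 65.7
time: 26.62
eef_pos: [0.4502, -0.0111, 0.0364]
tcp_rot: [0.0, 1.0, -0.0, -0.0]
contact_force: [-3.3, -0.2, 4.7]
opening: 0.708
finger_force: 66.6
time: 26.87
eef_pos: [0.4503, -0.0111, 0.0364]
tcp_rot: [0.0, 1.0, -0.0, -0.0]
contact_force: [-4.3, 0.7, 7.4]
opening: 0.706
finger_force: 66.9
```

Seated. Release, rise, and go to the nut.

```bash
python3 -m inch '[[0.7,0,0,-0.0005,0],[0.4,0,0,-0.0005,0],[0,0,0,-0.0005,0],[0,0,0,-0.0005,0],[0,0,0,-0.0005,0]]'
python3 -m inch '[[0,0,0,-0.02,0],[0,0,0,-0.045,0],[0,0,0,-0.075,0],[0,0,0,-0.075,0],[0,0,0,-0.075,0]]'
python3 -m inch '[[0,-0.03,0.024,0,0],[0,-0.06,0.048,0,0],[0,-0.09,0.072,0,0],[0,-0.12,0.096,0,0],[0,-0.15,0.12,0,0]]'
python3 -m inch '[[0,-0.03,0.024,0,0],[0,-0.039,0.031,0,0],[0,-0.039,0.031,0,0],[0,-0.039,0.031,0,0]]'
python3 - <<'E'
from h import *
c=shot('wrist');c=shot('wrist');e=ctrl.get_state()['eef_pos'];print(e,ctrl.get_state()['qpos'])
P['hex_nut']=(.640,.142,.009,.02,.031); print(fit(c,'hex_nut'))
Q=cloud(c).reshape(-1,3);x,y=fit(c,'hex_nut')[:2];q=Q[(np.hypot(Q[:,0]-x,Q[:,1]-y)<.031)&(Q[:,2]>.009)&(Q[:,2]<.02)][:,:2]
# width as function of direction: minimum = across flats
w=[((q@[np.cos(a),np.sin(a)]).max()-(q@[np.cos(a),np.sin(a)]).min()) for a in np.radians(range(180))]
f=[sum(w[(a+k)%180] for k in(0,60,120))/3 for a in range(60)]
print('flat normal deg mod 60',np.argmin(f),min(f),max(f),'argmax',np.argmax(f), q.mean(0))
p=c[0]['pixels'];save(cv2.resize(p[100:240,170:345],(700,560),interpolation=cv2.INTER_CUBIC),'w8.png')
c=shot('top');P['small_gear']=(.449,-.011,.064,.0755,.036);P['post']=(.449,-.011,.0765,.09,.03);print('gear',fit(c,'small_gear'),fit(c,'post'))
E
```

```text
time: 27.28
eef_pos: [0.4502, -0.0111, 0.0357]
tcp_rot: [0.0, 1.0, -0.0, 0.0]
contact_force: [0.2, -0.1, 0.0]
opening: 0.999
finger_force: 0.0
time: 27.7
eef_pos: [0.4518, -0.0115, 0.1128]
tcp_rot: [0.0, 1.0, -0.001, 0.003]
contact_force: [-0.9, -0.8, -0.0]
opening: 0.997
finger_force: 0.0
time: 28.12
eef_pos: [0.6003, 0.1101, 0.1085]
tcp_rot: [0.0, 1.0, -0.0, -0.002]
contact_force: [-0.8, -0.2, 0.3]
opening: 0.997
finger_force: 0.0
time: 28.45
eef_pos: [0.638, 0.14, 0.1084]
tcp_rot: [-0.0, 1.0, -0.0, -0.002]
contact_force: [0.3, -0.4, -0.4]
opening: 0.998
finger_force: 0.0
[0.63763306 0.139147   0.10927185] [ 5.97161974e-02  3.30510299e-01  1.70751251e+00 -2.26385510e-04
  1.10658495e+00 -1.50973809e+00]
[6.374e-01 1.439e-01 2.620e-02 6.367e-01 1.438e-01 1.390e-02 1.143e+03]
flat normal deg mod 60 32 0.04621939076655393 0.05205418399966428 argmax 3 [0.63668538 0.1437974 ]
gear [ 4.511e-01 -1.140e-02  3.290e-02  4.504e-01 -1.130e-02  7.060e-02
  3.470e+02] [ 4.525e-01 -0.000e+00  2.000e-02  4.503e-01 -8.500e-03  7.850e-02
  1.600e+01]
```

View pics/w8.png

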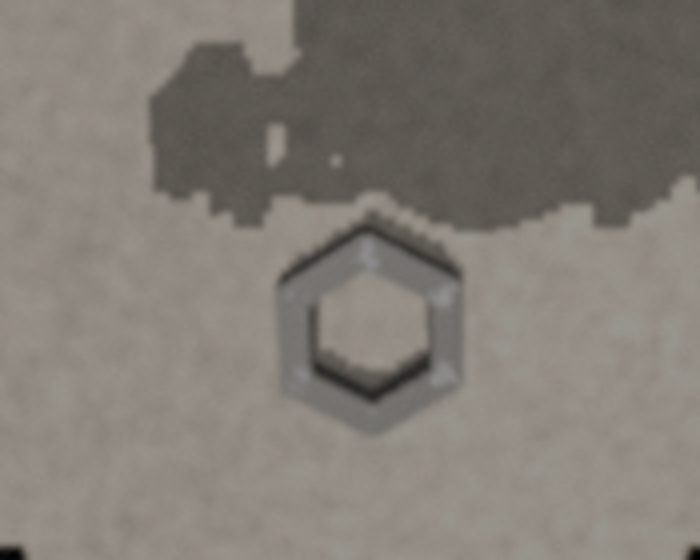

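The nut shows with two flats facing left and right, so they are square to the closing line (normal about 92°), and it lies 4 mm to +y. The small gear sits centred with its top at 70.6 mm. Grip the nut.

```bash
python3 -m inch '[[0,0,0.004,0.03,0],[0,0,0.004,0.065,0],[0,0,0.004,0.095,0],[0,0,0.004,0.112,0],[0,0,0.004,0.12,0]]' >/dev/null
python3 -m inch '[[0,0,0,0.004,0],[0,0,0,0.008,0],[0,0,0,0.01,0],[0,0,0,0.01,0]]'
python3 -m inch '[[0.3,0,0,0,0],[0.5,0,0,0,0],[1,0,0,0,0],[1,0,0,0,0],[1,0,0,0,0]]' 50
python3 -m inch '[[1,0,0,0,0],[1,0,0,0,0]]'
python3 -m inch '[[1,0,0,-0.008,0],[1,0,0,-0.025,0],[1,0,0,-0.05,0],[1,0,0,-0.085,0],[1,0,0,-0.115,0]]'
python3 -m inch '[[1,0,0,-0.02,0],[1,0,0,-0.02,0],[1,0,0,-0.02,0]]'
python3 held.py w9.png .023
```

```text
time: 29.35
eef_pos: [0.6401, 0.1437, -0.0179]
tcp_rot: [0.0, 1.0, 0.0, 0.001]
contact_force: [-0.0, 0.0, -0.7]
opening: 1.0
finger_force: 0.0
time: 29.77
eef_pos: [0.6402, 0.144, -0.0179]
tcp_rot: [0.0, 1.0, 0.0, 0.001]
contact_force: [0.8, -0.2, 3.7]
opening: 0.514
finger_force: 51.4
time: 29.93
eef_pos: [0.6402, 0.144, -0.018]
tcp_rot: [0.0, 1.0, 0.0, 0.001]
contact_force: [-0.3, 0.6, 5.0]
opening: 0.516
finger_force: 51.6
time: 30.35
eef_pos: [0.6378, 0.1437, 0.0958]
tcp_rot: [0.0, 1.0, -0.0, -0.002]
contact_force: [0.7, 0.1, -1.3]
opening: 0.516
finger_force: 51.1
time: 30.6
eef_pos: [0.6394, 0.1438, 0.1164]
tcp_rot: [0.0, 1.0, 0.0, 0.001]
contact_force: [0.8, 0.2, -1.7]
opening: 0.518
finger_force: 51.1
[0.63726211 0.14365437 0.11291197] [-0.38899228 -1.07215285 -2.22065065]
top z rel 0.03299954723075979 x -0.026983803256249606 0.0247988678677461 ((-0.0010724804596975446, 0.0012548427330330014), 0.025925787165760994)
tilt [-0.00320835 -0.00027623]
```

View pics/w9.png

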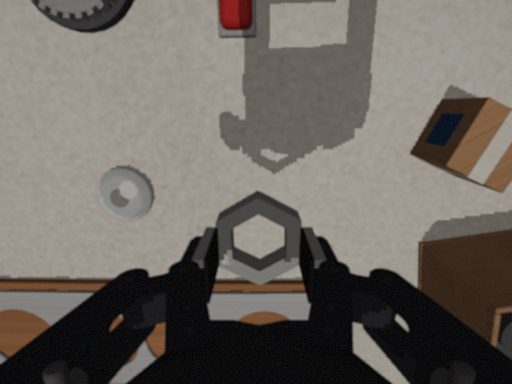

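The nut is held square at (258,238). Carry it to the spindle.

```bash
python3 -m inch '[[1,0.01,-0.008,0,0],[1,0.03,-0.025,0,0],[1,0.053,-0.044,0,0],[1,0.076,-0.063,0,0],[1,0.1,-0.083,0,0]]' >/dev/null
python3 -m inch '[[1,0.023,-0.019,0,0],[1,0.046,-0.038,0,0],[1,0.068,-0.057,0,0],[1,0.082,-0.069,0,0],[1,0.087,-0.073,0,0]]'
python3 -m inch '[[1,0,0,0,0],[1,0,0,0,0],[1,0,0,0,0]]'
python3 - <<'E'
from h import *
for i in range(3): c=shot('wrist'); print(ctrl.get_state()['eef_pos'])
E
```

```text
time: 31.53
eef_pos: [0.4482, -0.0126, 0.1128]
tcp_rot: [0.001, 1.0, 0.001, -0.003]
contact_force: [0.3, 0.5, -2.1]
opening: 0.518
finger_force: 51.2
time: 31.78
eef_pos: [0.4525, -0.0116, 0.1154]
tcp_rot: [0.0, 1.0, 0.0, -0.0]
contact_force: [0.0, 0.2, -0.9]
opening: 0.52
finger_force: 51.2
[ 0.45261705 -0.01150015  0.11552258]
[ 0.45264981 -0.01149544  0.11564586]
[ 0.45262114 -0.01153755  0.11571394]
```

```bash
python3 -m inch '[[1,0.001,-0.001,0,0],[1,0.001,-0.001,0.012,0],[1,0.001,-0.001,0.025,0],[1,0.001,-0.001,0.036,0],[1,0.001,-0.001,0.044,0]]' >/dev/null
python3 -m inch '[[1,0,0,0.004,0],[1,0,0,0.008,0],[1,0,0,0.012,0],[1,0,0,0.014,0],[1,0,0,0.014,0]]'
python3 -m inch '[[1,0,0,0.001,0],[1,0,0,0.002,0],[1,0,0,0.002,0],[1,0,0,0.002,0]]'
python3 -m inch '[[1,0,0,0.001,0],[1,0,0,0.001,0],[1,0,0,0.001,0]]'
```

```text
time: 32.77
eef_pos: [0.451, -0.013, 0.0576]
tcp_rot: [0.0, 1.0, 0.0, -0.0]
contact_force: [-0.0, 0.6, -1.0]
opening: 0.517
finger_force: 51.2
time: 33.1
eef_pos: [0.4512, -0.0131, 0.056]
tcp_rot: [0.0, 1.0, -0.0, 0.0]
contact_force: [0.6, 0.9, -0.6]
opening: 0.522
finger_force: 51.2
time: 33.35
eef_pos: [0.451, -0.013, 0.0548]
tcp_rot: [0.0, 1.0, -0.0, -0.0]
contact_force: [-0.5, 0.5, -1.8]
opening: 0.514
finger_force: 51.2
```

```bash
python3 -m inch '[[1,0,0,0.001,0],[1,0,0,0.002,0],[1,0,0,0.002,0]]'
python3 -m inch '[[1,0,0,0.001,0],[1,0,0,0.001,0],[1,0,0,0.001,0]]'
python3 -m inch '[[1,0,0,0.0007,0],[1,0,0,0.0007,0],[1,0,0,0.0007,0]]'
```

```text
time: 33.6
eef_pos: [0.4509, -0.013, 0.0526]
tcp_rot: [0.0, 1.0, 0.0, -0.0]
contact_force: [0.4, 0.2, -2.3]
opening: 0.511
finger_force: 51.2
time: 33.85
eef_pos: [0.4512, -0.0131, 0.052]
tcp_rot: [0.0, 1.0, -0.0, 0.0]
contact_force: [-0.8, -0.7, 0.1]
opening: 0.517
finger_force: 51.3
time: 34.1
eef_pos: [0.4512, -0.0131, 0.0519]
tcp_rot: [0.0, 1.0, 0.0, -0.0]
contact_force: [-2.5, 1.1, 5.3]
opening: 0.52
finger_force: 51.8
```

Contact. Release, retreat and check.

```bash
python3 -m inch '[[0.7,0,0,-0.0004,0],[0.4,0,0,-0.0004,0],[0,0,0,-0.0004,0],[0,0,0,-0.0004,0],[0,0,0,-0.0004,0]]'
python3 -m inch '[[0,0,0,-0.02,0],[0,0,0,-0.045,0],[0,0,0,-0.08,0],[0,0,0,-0.1,0],[0,0,0,-0.1,0]]'
python3 -m inch '[[0,-0.04,0,0,0],[0,-0.08,0,0,0],[0,-0.12,0,0,0],[0,-0.15,0,0,0],[0,-0.15,0,0,0]]'
python3 -m inch '[[0,0,0,0,0],[0,0,0,0,0]]'
python3 - <<'E'
from h import *
c=shot('scene'); a=cv2.resize(c[0]['pixels'][130:250,190:340],(500,400),interpolation=cv2.INTER_CUBIC);save(a,'fin.png')
P['hex_nut']=(.449,-.011,.0805,.09,.032)
for n in('wrist','top','scene'):
    c=shot(n);print(n,fit(c,'hex_nut'))
    Q=cloud(c).reshape(-1,3);d=np.hypot(Q[:,0]-.45,Q[:,1]+.0115)
    for lo,hi,r0,r1 in((.078,.09,.016,.024),(.064,.075,.0275,.031),(.02,.03,.036,.043)):
        q=Q[(d>r0)&(d<r1)&(Q[:,2]>lo)&(Q[:,2]<hi)]; 
        if len(q)>8: print(len(q),np.median(q[:,2]),np.linalg.lstsq(np.c_[q[:,:2],np.ones(len(q))],q[:,2],rcond=None)[0][:2].round(3))
E
```

```text
time: 34.52
eef_pos: [0.4511, -0.0131, 0.0514]
tcp_rot: [0.0, 1.0, 0.0, 0.0]
contact_force: [0.2, -0.9, 0.4]
opening: 0.984
finger_force: 0.0
time: 34.93
eef_pos: [0.4546, -0.0139, 0.157]
tcp_rot: [0.0, 1.0, -0.001, 0.005]
contact_force: [0.0, 0.6, 0.2]
opening: 1.0
finger_force: 0.0
time: 35.35
eef_pos: [0.6049, -0.0135, 0.1496]
tcp_rot: [0.0, 1.0, 0.0, 0.0]
contact_force: [-1.0, -0.5, -0.0]
opening: 1.0
finger_force: 0.0
time: 35.52
eef_pos: [0.5998, -0.0129, 0.1499]
tcp_rot: [0.0, 1.0, 0.0, -0.002]
contact_force: [-0.2, 0.3, -1.0]
opening: 1.002
finger_force: 0.0
wrist [ 4.562e-01 -1.230e-02  2.390e-02  4.625e-01 -1.230e-02  8.390e-02
  1.090e+03]
961 0.08397199100773486 [-0.016  0.   ]
589 0.06970875402994547 [-0.013  0.006]
1004 0.025883322833416184 [0.    0.004]
top None
9 0.07135579685429772 [ 0.1   -0.028]
39 0.026903607809090513 [ 0.005 -0.053]
scene [ 4.518e-01 -1.530e-02  2.700e-02  4.520e-01 -1.320e-02  8.440e-02
  2.150e+02]
171 0.08405887648545995 [ 0.005 -0.025]
75 0.07019133727594351 [-0.006 -0.038]
196 0.02634003501011789 [-0.023 -0.016]
```

View pics/fin.png

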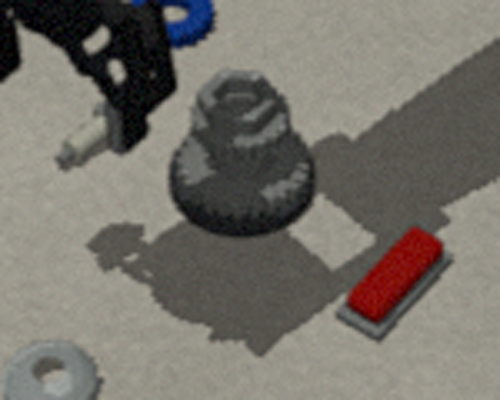

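The picture shows the complete stack at (240,150), upright. Measured tops are 26, 70 and 84 mm, exactly as expected and level. Hand in.

```bash
python3 -c "
from plant import ctrl
print(ctrl.sign_off())"
```

```text
the job is handed in; nothing more can be done
None
```

The large gear, spacer, small gear and nut are stacked in order on the spindle, each lowered until it rested flat, and the job was handed in at about 36 s; I touched none of the other goods.

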